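Hang the drip rack on both sprung hooks

TASK

Pick up the wire tube rack by the grip block on its cross rod, lay the rod into both hooks of the drip stand and press it down past the sprung rollers until both ends are fully home. Feel your way: keep the push on the stand below about 25 N, check that both ends are held before you let go, and leave the rack hanging upright and the other things on the worktop undisturbed.

Things in the scene. Friction and masses are not known exactly. Their poses are not given: they have to be found in the camera images.
- rack: Empty wire tube rack 55 (x) x 127 (y) x 85 mm high, slung under a steel cross rod; about 0.28 kg in all (varies), standing on the worktop. Origin: centre of its underside; z up, y along the rod, front and back alike. On the rod's middle stands a grey ribbed grip block, 24 (x) x 34 (y) mm, from 111 to 153 mm above the origin: take it there from above.
- rod_mid (a point): Centre of the rack's cross rod, 115 mm above the rack's origin. The rod is straight, 8 mm in diameter, 236 mm long (118 mm to either side along y), with black end caps 13 mm in diameter on its last 5 mm. When it hangs, the wire rack is below the rod, between the hooks: carry it in from the stand's front (-x), the rod above the hook tips, then lower it.
- stand: Drip stand fixed to the worktop: base plate 130 x 270 x 12 mm, two columns 215 mm high, crossbar with two hooks. Origin: on the worktop, straight below the line where the hung rod's centre lies; y runs along that line, +x points back to the columns (85 mm behind it), -x to the open front. The hooks are 16 mm wide, at y = +88 and -88 mm.
- lowest_home (a point): Point on the stand 140 mm above its origin: where the middle of the hung rod comes to lie if the crossbar is at its lowest. The crossbar is clamped 0 to 45 mm higher, differently each run; that is not measured and must be seen or felt. Each hook's front tip (inner face at x = -6 mm, flared forward at 45 degrees from 16 mm above home) ends 31 mm above home; bring the rod in from above.
- seat_l (a joint): Travel in m of the sprung button in the bottom of the hook at y = +88 mm: 0 up, 0.006 at the hard bottom, over 0.0045 only with the rod home (spring 0.7 to 2.8 N: the rack's weight alone does not do it). Behind the rod each hook has a sprung steel roller, 8 mm diameter, centre at x = +3.5 mm and 6 mm above home, which gives way toward +x.
- seat_r (a joint): The same button in the hook at y = -88 mm. Come straight down at x = -4 mm (-12 to +2 works: the flared tips guide the rod in; give way to side load). About 12 mm above home the rod meets the rollers; 8 to 20 N in all drives it past both, the buttons travel over the last 6 mm, then comes a hard bottom. The rollers close over the rod and hold it; a pull over 1 N may lift it 1 to 2 mm again.
- timer: Flat white digital timer 62 x 66 x 16 mm, bystander. Origin: centre of underside.
- beaker_50: Small glass beaker, 46 mm wide, 58 mm high, bystander. Origin: centre of underside.
- beaker_150: Larger glass beaker, 68 mm wide, 82 mm high, bystander. Origin: centre of underside.
- bottle_250: White bottle with blue cap, 69 mm wide, 145 mm high, bystander. Origin: centre of underside.
- petri_dish: Flat glass dish, 64 mm wide, 13 mm high, bystander. Origin: centre of underside.

How it is judged:
By the outcome, as a careful person would: the job done as asked, in the order asked, and still so for the second after the job is handed in, with the robot touching nothing.
It also fails if it takes over 58 s, if anything falls off the work surface, if the arm or the gripper's body presses on something with over 40 N, if the wrist force passes 120 N, or if a joint passes its speed limit or range.

ROBOT

A 6-joint arm with a two-finger parallel gripper is mounted at the origin on a cart in front of the work surface, level with it; the furniture and walls round the work are solid. World frame = base frame: x ahead of the robot, y to its left, z up, the work surface at z = 0. Lengths are in mm, angles in rad, forces in N, time in s.
With the tool pointing down it reaches from about 400 to 925 mm from the base axis. Payload 12.5 kg.
Tool frame: the origin (TCP) lies at the very end of the fingers, on their centre line; the grasp point (between the pads) lies 19 mm behind it; z points along the fingers, y is the line along which they close (so a half turn about z gives the same grasp; the last joint's range is limited). The gripper opens to 95 mm and grips with 3 to 60 N. Pads are 20 mm wide; open, the fingers measure 119 mm over their backs; the gripper's body (75 mm by 180 mm) begins 59 mm behind the grasp point.
Start: joints at [1.17, 0.491, 1.559, -0, 1.092, -0.106], TCP at [181.576, 598.061, 214.661] pointing down, gripper open.
Joint ranges: [-3.1, 3.1], [-0.84, 2.19], [0.05, 2.79], [-1.13, 4.28], [0.06, 2.93], [-2.69, 2.69]. Speed limits (rad/s): [2.22, 2.22, 2.79, 3.14, 3.14, 3.14].

INTERFACE

Orientations are given as [roll, pitch, yaw] about the fixed x, y, z axes, in that order (R = Rz(yaw) Ry(pitch) Rx(roll)).
In Python, from cell import state, imaging, env, spot_in, mark_of gives the robot as it stands. The module is installed in compiled form; this text tells all that it offers.
- The arm moves only by the tool step_arm, never from a script. Its argument "increments" is a list of rows, each an object with "slide": the shift along the tool's x, y, z in m, a list of three; "roll": the turn about the tool's z in rad. A call has 1 to 5 rows; each row is the pose to reach, as a shift and turn from the pose commanded when the call began, along the tool's axes at that moment; what a row does not reach only later rows make up. A row lasts 1/8 s, in which the tool goes at most 62.5 mm and 10.7 degrees, less where a joint would pass 70% of its speed; a pose out of reach is approached as far as the arm can. A call with a gripper value outside its range is refused whole. "fingers" is the opening, from 0 (shut) to 1 (fully open), set as the call begins (left out, the last holds). The fingers move at their own pace and stop on an object; the grip force is fixed at half the most. Time passes only in rows, so rows that repeat a pose let the fingers close. It gives the time, the measured TCP pose, the force, the opening and the grip force at its end, in the units of the state.
- state(): the state, without advancing time (a new reading comes with each control period).
- imaging.read_camera(name): name is "scene" or "top" or "wrist"; returns a dict with "color" (384x512x3 uint8, red, green, blue), "z_map" (384x512 float32, mm along the optical axis (not along the pixel's ray), 0 where there is no reading), "intrinsics" (3x3 intrinsics, pixels), "camera_from_world" (4x4, takes a point from world to camera coordinates). Camera axes: x right, y up, looking along -z (the intrinsics and any distortion apply to the point x, -y, -z); pixel columns grow to the right and rows downward; lengths in mm; the calibration is good to about 2 mm. A picture is of the moment at which its call begins.
- env.job_done(): hands the job in; it is judged then, once.
Trained networks look in the newest picture that a camera, given by its name, has taken for a name from the list of things; names that differ only in an ending like _2 or _b are one class to them, and where a whole thing is asked for, a point or a joint stands for the part that bears it (a point fixed in the world has none). Each returns a list of dicts, best first, with "confidence" (0 to 1); they miss things now and then, are a little off and sometimes report something else, mostly with a low value. They report only what shows in the picture. A call takes as long as a camera call.
- spot_in(camera, target): "bbox" ([left, top, right, bottom] in pixels, round what is visible of it).
- mark_of(camera, target): "uv" ([column, row] in pixels: a listed point, or the origin of a listed thing).
The state is a dict: "t": time; "joints": joint angles; "qvel": joint speeds; "tau": joint torques, N m; "eef_pos": TCP position; "tcp_rot": TCP orientation; "ft_force": force on the tool from outside, world axes, zero at the start; "moment": the same for the moment, N m; "opening": opening from 0.0 (shut) to 1.0 (fully open); "grip_force": force on a finger pad.
Only numpy, scipy, OpenCV 4.12 (cv2) and the standard library are available. Lean on these libraries where they do the work, as an engineer would, in place of code of your own. Each camera call takes 0.05 s, during which the arm holds its last target. There are 200 camera calls.

## Working session

There is one attempt and no reset: what is moved stays moved. The work goes in short steps, Python scripts to look and compute and a tool call to move; the robot and the scene stay as the last step left them, time stands still between calls to the robot, and variables do not carry over. Pictures are saved under pics/ and viewed, at most 10 in all, crops included, and the job is handed in when it is done.

Besides the shell and the picture viewer there is one more tool, called after "Emit:" by a JSON object that holds its "fn" and its "kwargs". step_arm: Moves the arm, as the interface text tells. Its arguments: {"type":"object","properties":{"increments":{"type":"array"},"fingers":{"type":"number"}},"required":["increments"]}

```bash
mkdir -p pics
cat > h.py <<'E'
import numpy as np, cv2
from cell import state, imaging, env, spot_in, mark_of
def shot(n,f=None):
    c=imaging.read_camera(n)
    if f: cv2.imwrite('pics/'+f,c['color'][:,:,::-1])
    return c
def ray(c,uv):
    K=np.array(c['intrinsics']);T=np.array(c['camera_from_world'])
    d=np.linalg.inv(K)@[uv[0],uv[1],1]; d=np.array([d[0],-d[1],-d[2]])
    R=T[:3,:3]; return -R.T@T[:3,3], R.T@d
def at_z(c,uv,z):
    o,d=ray(c,uv); return o+d*(z-o[2])/d[2]
def cloud(c):
    z=c['z_map']; v,u=np.mgrid[:z.shape[0],:z.shape[1]]
    K=np.array(c['intrinsics']);T=np.array(c['camera_from_world'])
    d=np.stack([u,v,np.ones_like(u)],-1)@np.linalg.inv(K).T
    p=d*[1,-1,-1]*z[...,None]
    w=(p-T[:3,3])@T[:3,:3]; w[z==0]=np.nan
    return w
def proj(c,p):
    K=np.array(c['intrinsics']);T=np.array(c['camera_from_world'])
    q=T[:3,:3]@p+T[:3,3]; q=K@(q*[1,-1,-1]); return q[:2]/q[2]
E
python3 - <<'E'
from h import *
np.set_printoptions(precision=1,suppress=True)
print(state())
a=shot('scene'); b=shot('top')
cv2.imwrite('pics/a.png',a['color'][:,:,::-1]);cv2.imwrite('pics/b.png',b['color'][:,:,::-1])
for n,c in(('scene',a),('top',b)):
    w=cloud(c)
    print(n,ray(c,[256,192]))
    for t in['rack','rod_mid','stand','lowest_home','timer','beaker_50','beaker_150','bottle_250','petri_dish']:
        m=mark_of(n,t)[:2]
        for r in m:
            u,v=r['uv']; i=min(max(int(v),0),383);j=min(max(int(u),0),511)
            print(t,round(r['confidence'],2),np.array(r['uv']),w[i,j],at_z(c,r['uv'],{'rod_mid':115,'lowest_home':140}.get(t,0)))
E
```

```text
{'t': 0.0, 'joints': array([ 1.2,  0.5,  1.6, -0. ,  1.1, -0.1]), 'qvel': array([-0., -0., -0.,  0.,  0.,  0.]), 'tau': array([ -0. , -61.3, -25.8,   0.1,   0. ,  -0. ]), 'eef_pos': array([181.5, 597.8, 214.1]), 'tcp_rot': array([-3.1, -0. ,  2.8]), 'ft_force': array([-0.5, -0.3,  0.2]), 'moment': array([ 0., -0.,  0.]), 'grip_force': 0.0, 'opening': 0.9971052394897493}
scene (array([  14.9, -724.7, 1190.2]), array([ 0.3,  0.6, -0.7]))
rack 0.95 [230.7 225.8] [427.1 152.9   9.3] [430.9 156.    0. ]
rod_mid 0.65 [230.9 204.2] [421.6 138.1 124.7] [427.3 144.  115. ]
stand 0.77 [292. 241.] [561.8   5.1  19.7] [571.   17.4   0. ]
stand 0.47 [312.9 304.1] [ 496.9 -205.9   25.7] [ 509.6 -195.9    0. ]
lowest_home 0.79 [292.1 211. ] [627.9 113.5  11.3] [561.2  21.9 140. ]
timer 0.73 [282.6 313.9] [ 415.  -187.4   15.2] [ 420.2 -183.5    0. ]
beaker_50 0.74 [230.9 172.3] [521.9 345.7  29. ] [536.7 369.7   0. ]
beaker_50 0.53 [312.9 305. ] [ 496.6 -207.    22.4] [ 508.1 -198.2    0. ]
beaker_150 0.74 [230.9 172.3] [521.9 345.7  29. ] [536.7 369.7   0. ]
beaker_150 0.53 [312.9 305. ] [ 496.6 -
[... 433 characters left out ...]
115. ]
stand 0.62 [306.7 177.5] [566.4  16.4   5.7] [565.7  13.4   0. ]
lowest_home 0.81 [307.1 168.9] [599.3  11.4  10.6] [563.6  23.8 140. ]
timer 0.64 [361.7 216.5] [ 412.7 -174.    15.1] [ 412.8 -179.6    0. ]
beaker_50 0.93 [209.8 188.6] [533.1 373.2  24.9] [536.  373.4   0. ]
beaker_50 0.49 [266.6 211.3] [421.7 168.7 151.3] [444.  166.5   0. ]
beaker_150 0.93 [209.8 188.6] [533.1 373.2  24.9] [536.  373.4   0. ]
beaker_150 0.49 [266.6 211.3] [421.7 168.7 151.3] [444.  166.5   0. ]
bottle_250 0.55 [168.8 218.3] [416.9 504.4 101.2] [430.6 523.7   0. ]
bottle_250 0.44 [323.8 208.8] [447.7 -39.2   9. ] [446.  -43.1   0. ]
petri_dish 0.6 [325.3 211.4] [437.6 -46.9   0.7] [436.2 -48.    0. ]
```

View pics/a.png

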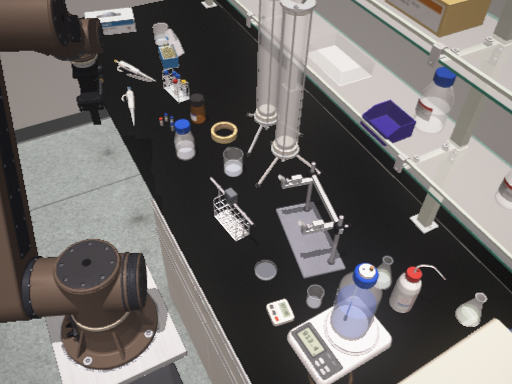

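View pics/b.png

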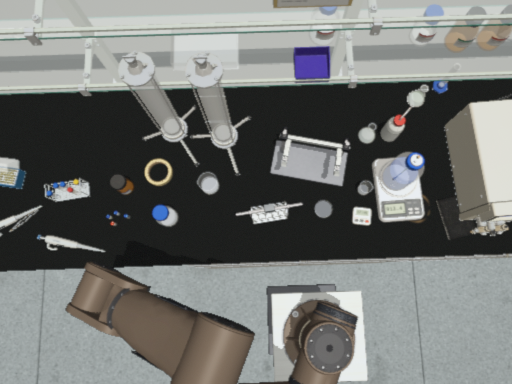

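Run:
```python
from h import *
np.set_printoptions(precision=1,suppress=True)
for n in('scene','top'):
    c=shot(n); w=cloud(c).reshape(-1,3); w=w[~np.isnan(w[:,0])]
    # rack region high points
    r=w[(abs(w[:,0]-425)<80)&(abs(w[:,1]-155)<150)]
    g=r[(r[:,2]>135)&(r[:,2]<175)]; print(n,'grip',len(g),g.mean(0) if len(g) else'',g.min(0),g.max(0),np.median(g[:,2]))
    q=r[(r[:,2]>95)&(r[:,2]<128)]
    print('rod',len(q))
    if len(q)>8:
        m=q.mean(0);e,v=np.linalg.eigh(np.cov((q-m)[:,:2].T));d=v[:,1];d=d*np.sign(d[1]); s=(q-m)[:,:2]@d
        print(m,'yaw of y',np.degrees(np.arctan2(-d[0],d[1])),e**.5,s.min(),s.max())
    s=w[(w[:,0]>520)&(w[:,0]<720)&(abs(w[:,1]-20)<170)&(w[:,2]>25)&(w[:,2]<320)]
    print('stand',len(s),s.min(0),s.max(0)); h=np.histogram(s[:,2],np.arange(25,325,10)); print(h[0])
    for lo,hi in((130,185),(185,205),(205,240)):
        k=s[(s[:,2]>lo)&(s[:,2]<hi)]
        if len(k)>8:
            m=k.mean(0);e,v=np.linalg.eigh(np.cov((k-m)[:,:2].T));d=v[:,1];d=d*np.sign(d[1]);print(lo,len(k),m,np.degrees(np.arctan2(-d[0],d[1])),e**.5)
    print(ray(c,[0,0])[0])
```

```text
scene grip 121 [429.8 152.  149.2] [417.8 137.  135.1] [447.  171.5 157.6] 151.35557610694704
rod 206
[431.1 147.7 118.2] yaw of y 7.5819462021170265 [ 4.1 72.2] -111.28819945779014 130.49103797499558
stand 1482 [ 520.3 -124.1   25.8] [700.7 111.4 218.8]
[ 20  16  14  19  19  17  20  21  15  22  17  12   1 117 362 485 190  69
  30  16   0   0   0   0   0   0   0   0   0]
130 985 [621.7 -11.5 173.4] -11.017670178234802 [34.4 83. ]
185 259 [589.2  -1.3 192.5] -13.164265148947756 [36.4 91.6]
205 46 [629.9 -15.  212.3] -16.273433667943973 [ 35.2 103.5]
[  14.9 -724.7 1190.2]
top grip 79 [432.8 159.7 150.8] [420.5 141.9 137.1] [445.5 178.  158.9] 151.42111140526174
rod 153
[433.7 158.5 117.5] yaw of y 7.394938681725049 [ 3.6 73.2] -115.09306016853934 119.45135414928333
stand 768 [ 521.4 -117.    25.1] [704.8 116.2 219.1]
[  4   2   2   3   3   6   2   4   7   4   4   0   0  44 198 306 109  43
  19   8   0   0   0   0   0   0   0   0   0]
130 550 [636.6  -0.6 174.7] -13.837119165432012 [27.3 78.5]
185 152 [592.5  13.5 192. ] -11.645030655741028 [35.9 90.8]
205 27 [632.9  -1.6 212.5] -12.133991721976829 [ 38.9 104. ]
[ 191.5  168.2 1629.8]
```

The scene picture shows the rack at about (233,210) and the stand at (310,220), with its plate at (310,240). The top picture shows the rack at (268,212) and the stand at (310,160). The path between them at z > 200 is clear.

```bash
cat >> h.py <<'E'
def rel(p,yaw_deg,s=None):
    s=s or state(); r=s['tcp_rot']; y=r[2]; d=np.array(p)-s['eef_pos']
    tx=[np.cos(y),np.sin(y)];ty=[np.sin(y),-np.cos(y)]
    dy=(np.radians(yaw_deg)-y+np.pi)%(2*np.pi)-np.pi
    print('slide m',np.round([d[:2]@tx/1e3,d[:2]@ty/1e3,-d[2]/1e3],4),'roll',round(-dy,3), 'rpy',np.round(r,4))
def stand_fit(n):
    c=shot(n); w=cloud(c).reshape(-1,3); w=w[~np.isnan(w[:,0])]
    b=w[(w[:,2]>7)&(w[:,2]<18)&(w[:,0]>480)&(w[:,0]<720)&(abs(w[:,1]-10)<160)]
    print(n,'base',len(b),cv2.minAreaRect(b[:,:2].astype(np.float32)))
    return w
E
python3 - <<'E'
from h import *
np.set_printoptions(precision=1,suppress=True)
rel([432,159,250],187.5)
y=np.radians(-12.3);X=np.array([np.cos(y),np.sin(y)]);Y=np.array([-X[1],X[0]])
for n in('scene','top'):
    w=stand_fit(n); O=np.array([563,21])
    l=np.c_[(w[:,:2]-O)@X,(w[:,:2]-O)@Y,w[:,2]]
    for sg in(1,-1):
        k=l[(abs(l[:,1]*sg-88)<25)&(l[:,2]>120)&(abs(l[:,0])<110)]
        print(n,sg,'bins x: n,y mean,z min,max')
        for a in range(-35,100,5):
            q=k[(k[:,0]>=a)&(k[:,0]<a+5)]
            if len(q)>1: print(a,len(q),q[:,1].mean(),q[:,2].min(),q[:,2].max(),end=' | ')
        print()
E
```

```text
slide m [-0.4 -0.3 -0. ] roll -0.426 rpy [3.1 0.  2.8]
scene base 2540 ((599.1173095703125, 10.972030639648438), (231.61822509765625, 310.78192138671875), 0.5028804540634155)
scene 1 bins x: n,y mean,z min,max
-25 5 82.12430352129509 197.48741445033005 206.28388001320585 | -20 12 77.55825173714803 194.86072985346027 209.09614844948078 | -15 15 78.65939955636124 158.76732395719011 204.17611226733374 | -10 21 77.14824811462226 162.52608024006736 197.48883610595374 | -5 17 75.74479675920189 158.91984298857284 192.59141295643744 | 0 10 75.94635486545104 164.2111223847185 183.97678449436916 | 5 17 78.40683186869124 161.35638986429527 187.22541833021927 | 10 11 75.41441210881116 160.35778016070972 184.06390811357855 | 15 16 79.78682556320929 159.45218409233584 193.1071815931264 | 20 23 77.92087047015234 163.0458817588057 193.8181097756346 | 25 18 75.50654367543838 160.71492595458372 191.84550786551858 | 30 19 76.62279343749812 161.533651712868 193.34305834858483 | 35 17 78.25865032234792 161.17328934608702 192.35918752577817 | 40 20 76.29939266256336 156.96810434361137 193.66464970273 | 45
[... 4785 characters left out ...]
 40 7 -90.15252442848059 164.8578088814347 191.72253546730352 | 45 8 -88.3202153370436 158.87654728810543 190.03937611058245 | 55 7 -92.11155838908773 164.40150663607025 170.72236475510547 | 60 6 -89.36745862825069 165.2221705835737 171.38424137305745 | 65 8 -90.65021460449599 161.87862406047404 171.63615096463153 | 70 6 -92.93445634809022 165.54189377408636 170.85763160782457 | 75 22 -100.26515596156356 163.2215016469863 189.04781231305398 | 80 37 -91.24810241173114 128.24063502683262 215.158068884051 | 85 26 -90.55971343224596 124.63938915509546 212.37948825285403 | 90 23 -88.99582707783412 173.03620857726332 221.3801330823952 | 95 5 -95.68694861447162 175.7596377533781 211.2521623366651 |
```

Run:
```python
from h import *
rel([432,159,250],187.5)
```

```text
slide m [-0.3672 -0.3474 -0.0353] roll -0.426 rpy [3.1415 0.     2.8469]
```

Emit:
{"fn": "step_arm", "kwargs": {"increments": [{"slide": [-0.03,-0.03,-0.035],"roll": 0},{"slide": [-0.07,-0.065,-0.035],"roll": -0.1},{"slide": [-0.11,-0.105,-0.035],"roll": -0.25},{"slide": [-0.15,-0.145,-0.035],"roll": -0.4},{"slide": [-0.19,-0.18,-0.035],"roll": -0.426}], "fingers": 0.75}}

```text
t: 1.82
eef_pos: [311.6, 369.0, 249.9]
tcp_rot: [3.141, 0.0, -3.008]
ft_force: [-0.1, 0.8, 1.4]
opening: 0.753
grip_force: 0.0
```

Run:
```python
from h import *
rel([432,159,250],187.5)
```

```text
slide m [-9.130e-02 -2.242e-01 -1.000e-04] roll 0.003 rpy [ 3.1413e+00  5.0000e-04 -3.0075e+00]
```

Emit:
{"fn": "step_arm", "kwargs": {"increments": [{"slide": [-0.022,-0.054,0],"roll": 0},{"slide": [-0.044,-0.108,0],"roll": 0},{"slide": [-0.066,-0.162,0],"roll": 0},{"slide": [-0.091,-0.224,0],"roll": 0.003},{"slide": [-0.091,-0.224,0],"roll": 0.003}]}}

```text
t: 2.45
eef_pos: [432.1, 157.5, 249.7]
tcp_rot: [-3.141, 0.0, -3.018]
ft_force: [-0.7, -0.5, 0.6]
opening: 0.748
grip_force: 0.0
```

Run:
```python
from h import *
np.set_printoptions(precision=1,suppress=True)
c=shot('wrist','c.png'); print(ray(c,[256,192]), state()['eef_pos'])
for t,z in(('rod_mid',115),('rack',0),('lowest_home',140)):
    for r in mark_of('wrist',t)[:2]: print(t,r,at_z(c,r['uv'],z))
w=cloud(c).reshape(-1,3); w=w[~np.isnan(w[:,0])]
g=w[(abs(w[:,0]-432)<30)&(abs(w[:,1]-159)<35)&(w[:,2]>147)&(w[:,2]<160)]; print(len(g),g.mean(0) if len(g) else'')
if len(g)>10: print(cv2.minAreaRect(g[:,:2].astype(np.float32)))
```

```text
(array([367.6, 149.1, 419.9]), array([ 0.3,  0. , -1. ])) [431.5 158.7 249.6]
rod_mid {'uv': [255.3, 179.4], 'confidence': 0.8} [434.2 156.9 115. ]
rack {'uv': [254.4, 163.8], 'confidence': 0.96} [437.1 155.8   0. ]
942 [433.3 157.2 152.8]
((433.9816589355469, 157.18978881835938), (23.324007034301758, 34.155860900878906), 7.0742292404174805)
```

View pics/c.png

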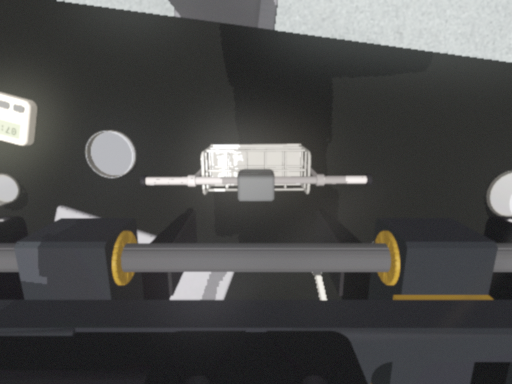

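The wrist picture shows the grip block at (256,183) with the rod level across the image, from (147,181) to (367,180). Its measured size is 23 x 34 mm and its top is at 152.8 mm, both as specified.

Run:
```python
from h import *
rel([433.8,157.2,121.5],187.1)
```

```text
slide m [-0.0031 -0.0044  0.1281] roll 0.005 rpy [ 3.1413e+00 -1.0000e-04 -3.0127e+00]
```

Run:
```python
from h import *
for i in range(4):
    print(state()['eef_pos'],state()['t']); shot('wrist')
```

```text
[430.12045756 161.20426109 249.64976869] 2.65
[430.05909424 161.44947446 249.68544997] 2.7
[430.01743111 161.53942172 249.67747397] 2.75
[430.06409286 161.49372586 249.6766561 ] 2.8
```

Run:
```python
from h import *
c=shot('wrist')
w=cloud(c).reshape(-1,3); w=w[~np.isnan(w[:,0])]
g=w[(abs(w[:,0]-432)<30)&(abs(w[:,1]-159)<35)&(w[:,2]>147)&(w[:,2]<160)]; print(g.mean(0),cv2.minAreaRect(g[:,:2].astype(np.float32)))
rel([433.8,157.2,121.5],187.1)
```

```text
[433.69776407 157.18143623 152.84847825] ((434.359130859375, 157.1806640625), (24.15093231201172, 33.39546585083008), 7.560551166534424)
slide m [-0.003  -0.0045  0.1282] roll 0.006 rpy [ 3.1415e+00  1.0000e-04 -3.0117e+00]
```

Emit:
{"fn": "step_arm", "kwargs": {"increments": [{"slide": [-0.0033,-0.0045,0.03],"roll": 0.005},{"slide": [-0.0033,-0.0045,0.06],"roll": 0.005},{"slide": [-0.0033,-0.0045,0.085],"roll": 0.005},{"slide": [-0.0033,-0.0045,0.11],"roll": 0.005},{"slide": [-0.0033,-0.0045,0.12],"roll": 0.005}]}}

```text
t: 3.52
eef_pos: [433.9, 156.7, 128.7]
tcp_rot: [-3.142, -0.002, -3.018]
ft_force: [0.2, 0.5, -0.2]
opening: 0.747
grip_force: 0.0
```

Emit:
{"fn": "step_arm", "kwargs": {"increments": [{"slide": [0,0,0.004],"roll": 0},{"slide": [0,0,0.008],"roll": 0},{"slide": [0,0,0.008],"roll": 0},{"slide": [0,0,0.008],"roll": 0}]}}

```text
t: 4.03
eef_pos: [434.6, 156.5, 122.0]
tcp_rot: [3.141, 0.001, -3.018]
ft_force: [-0.2, -0.1, 0.6]
opening: 0.751
grip_force: 0.0
```

Good, no contact. Closing.

Emit:
{"fn": "step_arm", "kwargs": {"increments": [{"slide": [0,0,0],"roll": 0},{"slide": [0,0,0],"roll": 0},{"slide": [0,0,0],"roll": 0},{"slide": [0,0,0],"roll": 0},{"slide": [0,0,0],"roll": 0}], "fingers": 0}}

```text
t: 4.65
eef_pos: [434.3, 156.4, 121.5]
tcp_rot: [3.142, -0.0, -3.018]
ft_force: [0.0, -0.4, -2.7]
opening: 0.355
grip_force: 29.9
```

Emit:
{"fn": "step_arm", "kwargs": {"increments": [{"slide": [0,0,0],"roll": 0},{"slide": [0,0,0],"roll": 0},{"slide": [0,0,-0.005],"roll": 0},{"slide": [0,0,-0.01],"roll": 0}]}}

```text
t: 5.15
eef_pos: [434.5, 156.4, 132.0]
tcp_rot: [3.142, 0.0, -3.018]
ft_force: [0.0, -0.2, -2.2]
opening: 0.352
grip_force: 29.9
```

Emit:
{"fn": "step_arm", "kwargs": {"increments": [{"slide": [0,0,-0.02],"roll": 0},{"slide": [0,0,-0.045],"roll": 0},{"slide": [0,0,-0.07],"roll": 0},{"slide": [0,0,-0.09],"roll": 0},{"slide": [0,0,-0.1],"roll": 0}]}}

```text
t: 5.78
eef_pos: [434.6, 156.4, 232.8]
tcp_rot: [3.141, 0.002, -3.018]
ft_force: [0.3, -0.3, -3.2]
opening: 0.357
grip_force: 29.9
```

Run:
```python
from h import *
print(state())
rel([485,35,230],167.8)
```

```text
{'t': 5.775, 'joints': array([ 2.02331506e-01,  2.36537003e-01,  1.91793975e+00,  8.01480885e-05,
        9.85467243e-01, -1.49170090e+00]), 'qvel': array([ 1.42169763e-04, -7.98149699e-02, -9.39097149e-02, -6.65781731e-04,
        1.96821371e-01,  1.58967484e-03]), 'tau': array([ 3.16734135e-02, -4.28199792e+01, -2.48087257e+01, -2.34426901e-02,
       -3.18295020e-02, -1.56268375e-04]), 'eef_pos': array([434.58769092, 156.44151389, 232.8291516 ]), 'tcp_rot': array([ 3.14139572e+00,  1.63821325e-03, -3.01840096e+00]), 'ft_force': array([ 0.26017051, -0.2568205 , -3.18436866]), 'moment': array([ 0.05174566, -0.00940201, -0.04247887]), 'grip_force': 29.94222342967987, 'opening': 0.3568922492916957}
slide m [-0.0351 -0.1267  0.0028] roll 0.336 rpy [ 3.1414e+00  1.6000e-03 -3.0184e+00]
```

Emit:
{"fn": "step_arm", "kwargs": {"increments": [{"slide": [-0.007,-0.025,0],"roll": 0.06},{"slide": [-0.014,-0.055,0],"roll": 0.14},{"slide": [-0.022,-0.085,0],"roll": 0.23},{"slide": [-0.029,-0.11,0],"roll": 0.31},{"slide": [-0.035,-0.127,0],"roll": 0.336}]}}

```text
t: 6.4
eef_pos: [485.0, 33.7, 231.4]
tcp_rot: [3.142, -0.001, 2.927]
ft_force: [0.6, 0.6, -3.1]
opening: 0.359
grip_force: 29.9
```

Emit:
{"fn": "step_arm", "kwargs": {"increments": [{"slide": [0,0,0],"roll": 0},{"slide": [0,0,0],"roll": 0}]}}

```text
t: 6.65
eef_pos: [484.5, 35.1, 231.5]
tcp_rot: [3.141, -0.001, 2.93]
ft_force: [0.2, 0.7, -2.4]
opening: 0.357
grip_force: 30.0
```

Run:
```python
from h import *
np.set_printoptions(precision=1,suppress=True)
s=state();print(s['eef_pos'],s['tcp_rot'],s['ft_force'],s['moment'])
c=shot('wrist','d.png'); w=cloud(c).reshape(-1,3); w=w[~np.isnan(w[:,0])]
for r in mark_of('wrist','lowest_home')[:2]: print(r,at_z(c,r['uv'],140))
for r in mark_of('wrist','rod_mid')[:2]: print(r,at_z(c,r['uv'],226))
t=w[(w[:,0]>515)&(w[:,0]<720)&(abs(w[:,1]-15)<130)&(w[:,2]>165)&(w[:,2]<222)]
print(len(t))
y=np.radians(-12.3);X=np.array([np.cos(y),np.sin(y)]);Y=np.array([-X[1],X[0]]);O=[562.5,18.5]
l=np.c_[(t[:,:2]-O)@X,(t[:,:2]-O)@Y,t[:,2]]
for sg in(1,-1):
    k=l[(abs(l[:,1]*sg-88)<15)]
    for a in range(-30,40,4):
        q=k[(k[:,0]>=a)&(k[:,0]<a+4)]
        if len(q)>3: print(sg,a,len(q),q[:,1].min(),q[:,1].max(),q[:,2].max())
```

```text
[484.5  35.1 231.5] [ 3.1 -0.   2.9] [ 0.2  0.7 -2.4] [ 0.1  0.  -0. ]
{'uv': [253.7, 273.6], 'confidence': 0.94} [567.2  15.5 140. ]
{'uv': [98.8, 213.8], 'confidence': 0.7} [ 478.6 -110.   140. ]
{'uv': [257.9, 222.3], 'confidence': 0.93} [485.5  36.3 226. ]
{'uv': [255.6, 180.4], 'confidence': 0.21} [459.3  40.4 226. ]
0
```

View pics/d.png

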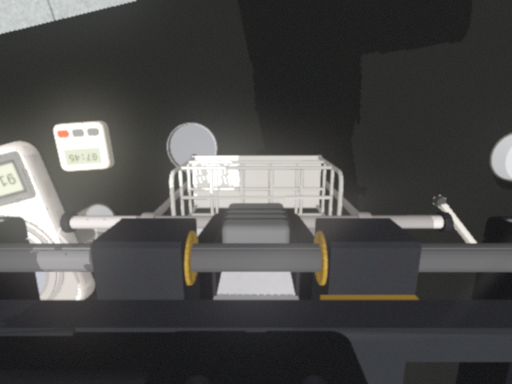

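The wrist picture shows the rod held level, from (68,222) to (440,222), with the block between the fingers at (255,225). The hooks are hidden from this camera, so I use the stand fit: home at about z = 175, origin near (563,18), yaw -12.3 deg.

Run:
```python
from h import *
rel([559.5,19,231],167.7)
```

```text
slide m [-0.0767 -0.0002  0.0006] roll 0.003 rpy [ 3.1415e+00 -1.0000e-04  2.9301e+00]
```

Emit:
{"fn": "step_arm", "kwargs": {"increments": [{"slide": [-0.015,0,0],"roll": 0.003},{"slide": [-0.035,0,0],"roll": 0.003},{"slide": [-0.055,0,0],"roll": 0.003},{"slide": [-0.07,0,0],"roll": 0.003},{"slide": [-0.077,0,0],"roll": 0.003}]}}

```text
t: 7.42
eef_pos: [560.9, 18.3, 231.3]
tcp_rot: [3.142, -0.0, 2.926]
ft_force: [0.4, -0.2, -2.1]
opening: 0.356
grip_force: 30.0
```

Emit:
{"fn": "step_arm", "kwargs": {"increments": [{"slide": [0,0,0],"roll": 0},{"slide": [0,0,0],"roll": 0}]}}

```text
t: 7.68
eef_pos: [559.6, 18.6, 231.6]
tcp_rot: [3.142, -0.0, 2.926]
ft_force: [-0.2, -0.0, -2.1]
opening: 0.356
grip_force: 30.0
```

Run:
```python
from h import *
np.set_printoptions(precision=1,suppress=True)
s=state();print(s['eef_pos'],s['tcp_rot'],s['ft_force'],s['moment'])
c=shot('top');b=shot('scene')
a=cv2.resize(c['color'][110:200,255:365],None,fx=5,fy=5,interpolation=cv2.INTER_CUBIC)
d=cv2.resize(b['color'][150:290,250:370],None,fx=5,fy=5,interpolation=cv2.INTER_CUBIC)
cv2.imwrite('pics/e.png',a[:,:,::-1]);cv2.imwrite('pics/f.png',d[:600,:,::-1])
```

```text
[559.6  18.6 231.6] [ 3.1 -0.   2.9] [-0.2 -0.  -2.1] [ 0. -0.  0.]
```

View pics/e.png

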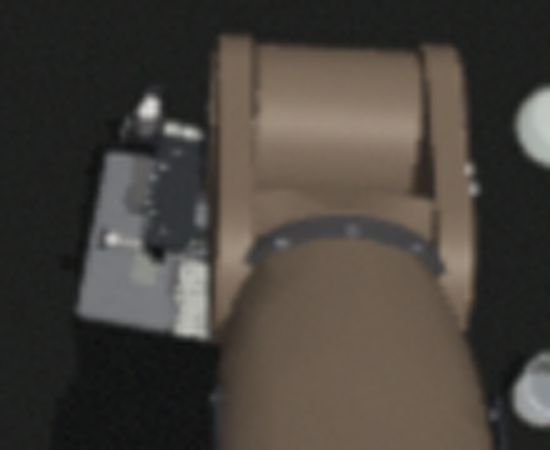

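View pics/f.png

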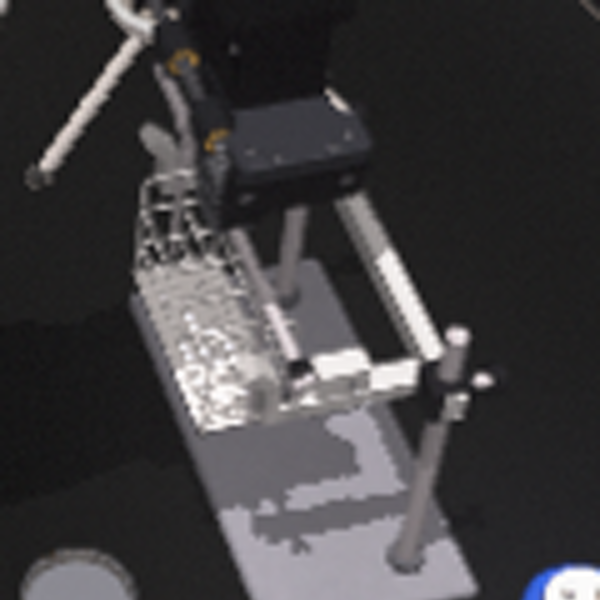

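The top crop shows the left rod end over the plate at about (115,240), with the hook arm at (150,100). The scene crop shows the right rod end cap over the right hook at (300,368). The rod lies above the hooks, so I lower it gently.

Emit:
{"fn": "step_arm", "kwargs": {"increments": [{"slide": [0,0,0.006],"roll": 0},{"slide": [0,0,0.012],"roll": 0},{"slide": [0,0,0.018],"roll": 0},{"slide": [0,0,0.022],"roll": 0},{"slide": [0,0,0.026],"roll": 0}]}}

```text
t: 8.4
eef_pos: [560.1, 18.4, 205.3]
tcp_rot: [3.142, -0.0, 2.926]
ft_force: [0.4, -0.8, -2.5]
opening: 0.354
grip_force: 30.0
```

Emit:
{"fn": "step_arm", "kwargs": {"increments": [{"slide": [0,0,0.002],"roll": 0},{"slide": [0,0,0.004],"roll": 0},{"slide": [0,0,0.006],"roll": 0},{"slide": [0,0,0.008],"roll": 0}]}}

```text
t: 8.9
eef_pos: [562.9, 18.0, 200.0]
tcp_rot: [3.141, 0.009, 2.926]
ft_force: [7.1, -2.2, 15.9]
opening: 0.357
grip_force: 30.0
```

Contact came at TCP z = 200 with a push toward +x, so the rod is on the flared tips. I back off, shift about 3 mm back toward the columns, and try again.

Emit:
{"fn": "step_arm", "kwargs": {"increments": [{"slide": [0,0,-0.004],"roll": 0},{"slide": [-0.003,0,-0.004],"roll": 0},{"slide": [-0.003,0,-0.003],"roll": 0},{"slide": [-0.003,0,-0.001],"roll": 0},{"slide": [-0.003,0,0],"roll": 0}]}}

```text
t: 9.52
eef_pos: [564.4, 17.6, 198.4]
tcp_rot: [3.141, 0.004, 2.926]
ft_force: [5.8, -1.7, 5.5]
opening: 0.357
grip_force: 30.0
```

Emit:
{"fn": "step_arm", "kwargs": {"increments": [{"slide": [-0.002,0,0],"roll": 0},{"slide": [-0.002,0,0.001],"roll": 0},{"slide": [-0.002,0,0.002],"roll": 0},{"slide": [-0.002,0,0.002],"roll": 0}]}}

```text
t: 10.02
eef_pos: [565.4, 17.3, 195.6]
tcp_rot: [3.141, 0.001, 2.926]
ft_force: [5.4, -0.5, -1.6]
opening: 0.353
grip_force: 30.0
```

Emit:
{"fn": "step_arm", "kwargs": {"increments": [{"slide": [-0.001,0,0.001],"roll": 0},{"slide": [-0.001,0,0.002],"roll": 0},{"slide": [-0.001,0,0.003],"roll": 0},{"slide": [-0.001,0,0.003],"roll": 0}]}}

```text
t: 10.52
eef_pos: [565.7, 17.1, 192.4]
tcp_rot: [-3.142, -0.001, 2.926]
ft_force: [3.8, -0.7, -3.4]
opening: 0.357
grip_force: 30.0
```

Emit:
{"fn": "step_arm", "kwargs": {"increments": [{"slide": [-0.001,0,0.001],"roll": 0},{"slide": [-0.001,0,0.002],"roll": 0},{"slide": [-0.001,0,0.003],"roll": 0},{"slide": [-0.001,0,0.003],"roll": 0}]}}

```text
t: 11.02
eef_pos: [565.8, 17.2, 189.9]
tcp_rot: [3.142, -0.002, 2.926]
ft_force: [-4.4, 1.1, 6.0]
opening: 0.355
grip_force: 30.0
```

On the rollers now. I keep pressing in small steps.

Emit:
{"fn": "step_arm", "kwargs": {"increments": [{"slide": [0,0,0.001],"roll": 0},{"slide": [0,0,0.001],"roll": 0}]}}

```text
t: 11.28
eef_pos: [565.9, 17.2, 188.7]
tcp_rot: [3.142, -0.002, 2.926]
ft_force: [-4.5, 1.6, 4.4]
opening: 0.356
grip_force: 30.0
```

Emit:
{"fn": "step_arm", "kwargs": {"increments": [{"slide": [0,0,0.001],"roll": 0},{"slide": [0,0,0.001],"roll": 0}]}}

```text
t: 11.52
eef_pos: [565.8, 17.2, 187.3]
tcp_rot: [-3.142, -0.003, 2.926]
ft_force: [-4.6, 0.6, 0.8]
opening: 0.358
grip_force: 30.0
```

Emit:
{"fn": "step_arm", "kwargs": {"increments": [{"slide": [0,0,0.001],"roll": 0},{"slide": [0,0,0.002],"roll": 0},{"slide": [0,0,0.002],"roll": 0}]}}

```text
t: 11.9
eef_pos: [565.8, 17.1, 185.1]
tcp_rot: [-3.141, -0.003, 2.926]
ft_force: [-5.1, 2.2, -0.3]
opening: 0.357
grip_force: 30.0
```

Emit:
{"fn": "step_arm", "kwargs": {"increments": [{"slide": [0,0,0.001],"roll": 0},{"slide": [0,0,0.001],"roll": 0}]}}

```text
t: 12.15
eef_pos: [565.8, 17.2, 184.1]
tcp_rot: [-3.142, -0.003, 2.926]
ft_force: [-4.6, 0.9, -0.3]
opening: 0.352
grip_force: 30.0
```

Emit:
{"fn": "step_arm", "kwargs": {"increments": [{"slide": [0,0,0.001],"roll": 0},{"slide": [0,0,0.001],"roll": 0}]}}

```text
t: 12.4
eef_pos: [565.9, 17.1, 183.1]
tcp_rot: [-3.141, -0.003, 2.926]
ft_force: [-4.9, 1.9, -0.1]
opening: 0.356
grip_force: 30.0
```

Emit:
{"fn": "step_arm", "kwargs": {"increments": [{"slide": [0,0,0.001],"roll": 0},{"slide": [0,0,0.001],"roll": 0}]}}

```text
t: 12.65
eef_pos: [565.9, 17.1, 182.0]
tcp_rot: [-3.141, -0.003, 2.926]
ft_force: [-4.9, 2.2, -0.6]
opening: 0.355
grip_force: 30.0
```

Emit:
{"fn": "step_arm", "kwargs": {"increments": [{"slide": [0,0,0.001],"roll": 0},{"slide": [0,0,0.001],"roll": 0}]}}

```text
t: 12.9
eef_pos: [565.9, 17.1, 181.0]
tcp_rot: [-3.141, -0.003, 2.926]
ft_force: [-5.0, 2.1, -0.4]
opening: 0.355
grip_force: 30.0
```

Emit:
{"fn": "step_arm", "kwargs": {"increments": [{"slide": [0,0,0.001],"roll": 0},{"slide": [0,0,0.001],"roll": 0}]}}

```text
t: 13.15
eef_pos: [566.0, 17.1, 180.1]
tcp_rot: [-3.141, -0.003, 2.926]
ft_force: [-4.3, 2.3, -2.2]
opening: 0.357
grip_force: 30.0
```

Emit:
{"fn": "step_arm", "kwargs": {"increments": [{"slide": [0,0,0.001],"roll": 0},{"slide": [0,0,0.001],"roll": 0}]}}

```text
t: 13.4
eef_pos: [566.2, 17.1, 179.8]
tcp_rot: [-3.141, -0.002, 2.926]
ft_force: [-5.9, 2.7, 5.0]
opening: 0.354
grip_force: 30.0
```

Emit:
{"fn": "step_arm", "kwargs": {"increments": [{"slide": [0,0,0.001],"roll": 0},{"slide": [0,0,0.001],"roll": 0}]}}

```text
t: 13.65
eef_pos: [566.3, 17.0, 179.7]
tcp_rot: [-3.141, -0.001, 2.926]
ft_force: [-8.3, 2.2, 13.2]
opening: 0.355
grip_force: 30.0
```

Run:
```python
from h import *
np.set_printoptions(precision=2,suppress=True)
s=state();print(s['eef_pos'],s['tcp_rot'],s['ft_force'],s['moment'])
b=shot('scene')
d=cv2.resize(b['color'][190:265,270:350],None,fx=7,fy=7,interpolation=cv2.INTER_CUBIC)
cv2.imwrite('pics/g.png',d[:,:,::-1])
```

```text
[566.33  17.05 179.67] [-3.14 -0.    2.93] [-8.28  2.22 13.21] [ 0.09  1.8  -0.17]
```

View pics/g.png

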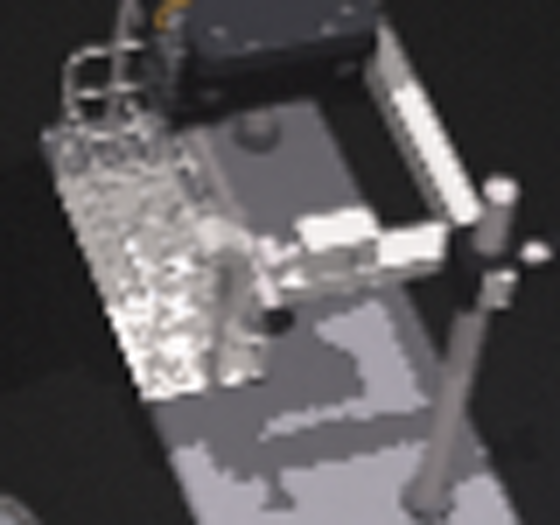

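The scene crop shows the right end cap at (275,318), inside the hook behind its tip at (225,235). The stop is hard at TCP z = 179.7, with almost no moment about x. I press slightly more, then try a gentle pull.

Emit:
{"fn": "step_arm", "kwargs": {"increments": [{"slide": [0,0,0.0005],"roll": 0},{"slide": [0,0,0.0005],"roll": 0},{"slide": [0,0,0.0005],"roll": 0}]}}

```text
t: 14.08
eef_pos: [566.3, 17.0, 179.6]
tcp_rot: [-3.142, -0.0, 2.926]
ft_force: [-9.8, 2.1, 17.8]
opening: 0.354
grip_force: 30.0
```

Emit:
{"fn": "step_arm", "kwargs": {"increments": [{"slide": [0,0,-0.001],"roll": 0},{"slide": [0,0,-0.002],"roll": 0},{"slide": [0,0,-0.003],"roll": 0},{"slide": [0,0,-0.0035],"roll": 0},{"slide": [0,0,-0.0035],"roll": 0}]}}

```text
t: 14.7
eef_pos: [566.2, 17.1, 180.9]
tcp_rot: [-3.141, -0.002, 2.926]
ft_force: [-6.4, 2.3, -9.0]
opening: 0.356
grip_force: 30.0
```

Run:
```python
from h import *
np.set_printoptions(precision=2,suppress=True)
s=state();print(s['eef_pos'],s['tcp_rot'],s['ft_force'],s['moment'])
```

```text
[566.18  17.05 180.88] [-3.14 -0.    2.93] [-6.35  2.3  -8.97] [ 0.39  1.13 -0.02]
```

The rack takes a 6.5 N pull with 1.2 mm of play and no lopsided moment, so both ends are held. I press it home again, ease the side load, take the push off and open.

Emit:
{"fn": "step_arm", "kwargs": {"increments": [{"slide": [0,0,0.0015],"roll": 0},{"slide": [0,0,0.003],"roll": 0},{"slide": [0.001,0,0.004],"roll": 0},{"slide": [0.001,0,0.004],"roll": 0},{"slide": [0.001,0,0.004],"roll": 0}]}}

```text
t: 15.32
eef_pos: [566.4, 17.0, 179.7]
tcp_rot: [3.141, 0.002, 2.926]
ft_force: [-8.4, 3.2, 13.4]
opening: 0.355
grip_force: 30.0
```

Emit:
{"fn": "step_arm", "kwargs": {"increments": [{"slide": [0,0,-0.001],"roll": 0},{"slide": [0.0005,0,-0.0015],"roll": 0},{"slide": [0.0005,0,-0.0015],"roll": 0}]}}

```text
t: 15.7
eef_pos: [566.2, 17.1, 179.8]
tcp_rot: [3.141, 0.002, 2.926]
ft_force: [-2.0, 0.9, 4.1]
opening: 0.358
grip_force: 30.0
```

Run:
```python
from h import *
np.set_printoptions(precision=2,suppress=True)
s=state();print(s['eef_pos'],s['tcp_rot'],s['ft_force'],s['moment'])
```

```text
[566.19  17.08 179.8 ] [3.14 0.   2.93] [-1.99  0.91  4.08] [-0.11  0.36 -0.06]
```

Emit:
{"fn": "step_arm", "kwargs": {"increments": [{"slide": [0,0,0],"roll": 0},{"slide": [0,0,0],"roll": 0},{"slide": [0,0,0],"roll": 0},{"slide": [0,0,0],"roll": 0}], "fingers": 0.65}}

```text
t: 16.2
eef_pos: [565.5, 17.2, 179.1]
tcp_rot: [3.142, 0.0, 2.926]
ft_force: [-0.6, -0.3, -0.1]
opening: 0.645
grip_force: 0.0
```

Emit:
{"fn": "step_arm", "kwargs": {"increments": [{"slide": [0,0,-0.015],"roll": 0},{"slide": [0,0,-0.04],"roll": 0},{"slide": [0,0,-0.07],"roll": 0},{"slide": [0,0,-0.1],"roll": 0},{"slide": [0,0,-0.13],"roll": 0}]}}

```text
t: 16.82
eef_pos: [565.3, 17.3, 311.3]
tcp_rot: [3.141, 0.001, 2.926]
ft_force: [0.7, 0.8, 0.3]
opening: 0.649
grip_force: 0.0
```

Emit:
{"fn": "step_arm", "kwargs": {"increments": [{"slide": [0.03,0,0],"roll": 0},{"slide": [0.06,0,0],"roll": 0},{"slide": [0.085,0,0],"roll": 0},{"slide": [0.1,0,0],"roll": 0},{"slide": [0.1,0,0],"roll": 0}]}}

```text
t: 17.45
eef_pos: [467.5, 38.8, 309.9]
tcp_rot: [3.141, 0.001, 2.926]
ft_force: [0.8, 0.1, -0.8]
opening: 0.649
grip_force: 0.0
```

Run:
```python
from h import *
np.set_printoptions(precision=1,suppress=True)
y=np.radians(-12.3);X=np.array([np.cos(y),np.sin(y)]);Y=np.array([-X[1],X[0]]);O=[565.5,17.5]
for n in('wrist','scene'):
    c=shot(n,n+'_end.png'); w=cloud(c).reshape(-1,3); w=w[~np.isnan(w[:,0])]
    l=np.c_[(w[:,:2]-O)@X,(w[:,:2]-O)@Y,w[:,2]]
    for lo,hi in((-116,-100),(-75,-40),(-16,16),(40,75),(100,116)):
        k=l[(l[:,1]>lo)&(l[:,1]<hi)&(abs(l[:,0])<15)&(l[:,2]>150)&(l[:,2]<225)]
        if len(k)>3: print(n,lo,len(k),k.mean(0),np.percentile(k[:,2],90))
```

```text
wrist -16 733 [ -0.7  -0.2 211.7] 212.91021097559263
scene -116 24 [   0.9 -104.2  176.3] 181.65510528270917
scene -75 31 [ -2.  -56.5 178.3] 181.86089029825808
scene -16 123 [ -5.7  -3.1 203.5] 214.1047176956481
scene 40 42 [ -3.1  61.7 174.9] 181.85157231706805
scene 100 7 [  0.5 111.6 176.9] 180.07157358198916
```

View pics/wrist_end.png

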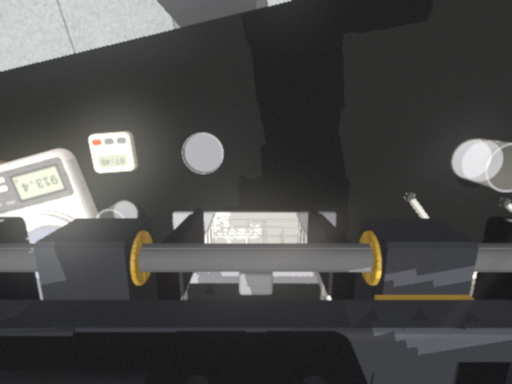

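View pics/scene_end.png

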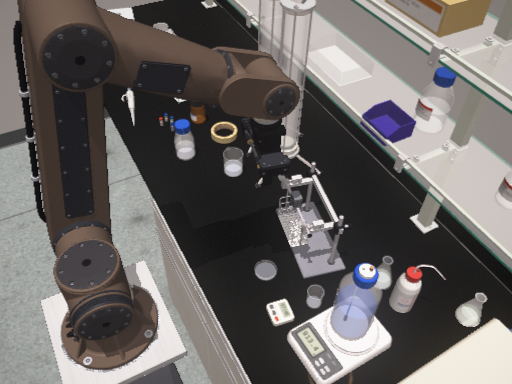

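The wrist picture shows the rack hanging at (256,235) with the block at (256,283). The scene picture shows both rod ends in the hooks, around (290,185) and (310,232), with the bystanders where they were. The rod is level within about 1 mm and the block top matches the hard-bottom height to within 1 mm.

```bash
python3 -c "
from h import *
print(env.job_done())"
```

```text
the job is handed in; nothing more can be done
None
```

The rack is hanging upright in both hooks and the job is handed in: I pressed the rod to its hard bottom with about 20 N, and both ends held in a gentle pull before I let go; afterwards the rod was level and at home height, with the other things undisturbed.

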